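# Dry-fit the keel of a model yacht and hold it home for marking

## Robot

A 7-joint arm with a two-finger parallel gripper is mounted at the origin on a cart in front of the work surface, level with it; the furniture and walls round the work are solid. World frame = base frame: x ahead of the robot, y to its left, z up, the work surface at z = 0. Lengths are in m, angles in rad, forces in N, time in s.
With the tool pointing down it reaches from about 0.425 to 0.975 m from the base axis. Payload 16.7 kg.
Tool frame: the origin (TCP) lies at the very end of the fingers, on their centre line; the grasp point (between the pads) lies 19 mm behind it; z points along the fingers, y is the line along which they close (so a half turn about z gives the same grasp; the last joint's range is limited). The gripper opens to 85 mm and grips with 20 to 120 N. Pads are 22 mm wide; open, the fingers measure 114 mm over their backs; the gripper's body (76 mm by 85 mm) begins 54 mm behind the grasp point. The pads swing forward as they close: fully open they stand 13 mm farther back than shut.
Start: joints at [1.014, 0.426, 0.074, 1.606, -0.034, 1.111, -0.067], TCP at [0.267, -0.62, 0.231] pointing down, gripper open.
Joint ranges: [-2.85, 2.85], [-0.5, 2.14], [-1.23, 1.37], [0.21, 2.46], [-1.02, 4.16], [0.16, 2.05], [-2.73, 2.73]. Speed limits (rad/s): [1.89, 1.89, 2.39, 2.39, 3.01, 3.01, 3.01].

## Interface

Orientations are given as a rotation vector (axis times angle).
In Python, from cell import robot, cams gives the robot as it stands (robot), with the cameras (cams).
- The arm moves only by the shell command python3 steer.py 'ROWS' [FORCE]. ROWS is 1 to 10 rows, parted by a bar, with the numbers parted by commas; each row has 7 numbers: a rotation vector rx, ry, rz in rad, then dx, dy, dz in m, then the finger opening in m; each row is the pose to reach, as a shift and turn from the pose commanded when the command began, along the tool's axes at that moment; what a row does not reach only later rows make up. A row lasts 1/12 s, in which the tool goes at most 0.0417 m and 0.125 rad, less where a joint would pass 70% of its speed; a pose out of reach is approached as far as the arm can. The fingers move at their own pace and stop on an object; FORCE is the grip in N (left out, the last holds). Time passes only in rows, so rows that do not move let the fingers close. It prints the time, the measured TCP pose, the force, the opening and the grip force at its end. Input that does not fit is refused with a message, and nothing moves.
- robot.observe(): the state, without advancing time (a new reading comes with each control period).
- cams.camera(name): name is "scene" or "top" or "wrist"; returns (picture, depth): 400x640x3 uint8, red, green, blue; 400x640 float32, m along the optical axis (not along the pixel's ray), 0 where there is no reading.
- cams.camera_info(name): a dict with "fov_y" (degrees; the focal length in pixels is half the picture's height over the tangent of half this angle, whatever the lens; pixels are square), "cx", "cy" (the principal point, pixels), "cam_to_world" (4x4, takes a point from camera to world coordinates). Camera axes: x right, y up, looking along -z (the intrinsics and any distortion apply to the point x, -y, -z); pixel columns grow to the right and rows downward; lengths in m; the calibration is good to about 2 mm. A picture is of the moment at which its call begins: read the wrist's pose just before it. camera_info takes no time and is no camera call; for the wrist camera it gives the pose at the moment of the call.
- robot.sign_off(): hands the job in; it is judged then, once.
The state is a dict: "clock": time; "joint_pos": joint angles; "joint_velocities": joint speeds; "effort": joint torques, N m; "tcp_pos": TCP position; "orientation": TCP orientation; "contact_force": force on the tool from outside, world axes, zero at the start; "moment": the same for the moment, N m; "width": finger opening in m; "gripper_force": force on a finger pad.
Only numpy, scipy, OpenCV 4.12 (cv2) and the standard library are available. Lean on these libraries where they do the work, as an engineer would, in place of code of your own. Each camera call takes 0.05 s, during which the arm holds its last target. There are 200 camera calls.

## Task

The model yacht's hull lies keel side up in its building jig and the keel is due for a dry fit. Lift the keel off its drying rack by the ballast bulb, pass the fin down through the slot in the hull, the bulb's blunt nose towards the pointed bow, and lower it gently until you feel it land on the packing hidden 30 to 50 mm down in the case. Finish while still gripping the bulb, keel upright and pressed down on the packing with about a kilo's weight (10 N), so that the fin can be marked along the slot - do not let go and never ram it; leave the glue bottle, the mixing cup and the thinner bottle where they stand.

Things in the scene. Friction and masses are not known exactly. Their poses are not given: they have to be found in the camera images.
- hull: white model yacht hull, 305 mm long, 108 mm wide, upside down on a plywood building jig (base board 215 x 135 x 12 mm); fixed. Origin: under the middle of the base board, straight below the slot; x points to the pointed bow (the other end is the broad flat stern), z up. The deck lies at z = 30 mm; the bottom curves down from 100 mm at the slot to 60 mm at the stern and 48 mm at the bow.
- slot (a point): centre of the slot's mouth in the hull's bottom, 102 mm above the table; axes as the hull's. Slot 46 mm long (x), 12 mm wide (y), upright walls; its 4 mm thick plywood lip stands about 2 mm proud of the bottom. 30 to 50 mm below the mouth (different each time, hardly visible) a rigid, fixed, flat plywood packing fills the slot: the fin's foot lands on it.
- keel: the keel, about 0.3 kg, 137 mm high: flat black fin, 44 mm long (x), 10 mm thick (y), 117 mm showing below a grey ballast bulb. Origin: centre of the fin's foot (lower end); z up to the bulb, x to the bulb's blunt nose. The lowest 5 mm of the foot taper by 1.6 mm a side. It hangs upright in the rack, the bulb in two notches; lift it straight up (12 mm clears them).
- bulb (a point): centre of the ballast bulb, on the fin's axis, 127 mm above the foot; axes as the keel's. The bulb is 20 mm wide (y) with flat sides, 20 mm high and 128 mm long (x from -74 mm at the tapered tail to +54 mm at the blunt nose). Grip it here across its width, from above.
- nose (a point): tip of the bulb's blunt nose, 54 mm along x from the bulb's centre
- rack: fixed plywood drying rack: base 120 x 90 x 12 mm, two upright boards (64 mm wide, 150 mm high, 6 mm thick) at x = -36 and +36 mm with notches that hold the bulb; between them 66 mm are free for the fingers. Origin: under the middle of the base; x along the keel to its nose.
- glue_bottle: brown glue bottle with a black nozzle, 34 mm across, 102 mm high; origin at the centre of its underside
- mixing_cup: small white mixing cup, 43 mm across, 32 mm high; origin at the centre of its underside
- thinner: grey thinner bottle with a white cap, 45 x 67 x 132 mm; origin at the centre of its underside

How it is judged:
On the way, in this order (a step that is already met when the one before it is completed fails the run):
1. the keel is lifted clear of the rack in the fingers (z of keel in the frame of rack above 0.045 m and contact force between keel and rack below 0.1 N and contact force between the fingers and keel above 1 N), for 0.1 s.
2. the fin's foot has passed into the slot, nose towards the bow (z of keel in the frame of slot below -0.012 m and x of keel in the frame of slot between -0.003 and 0.003 m and y of keel in the frame of slot between -0.003 and 0.003 m and x of nose in the frame of slot above 0.045 m and angle between keel's own z axis and vertical below 0.07 rad), for 0.1 s.
At the end, for the whole second after the job is handed in: The fin's foot stands in the slot on the hidden packing (foot within 3 mm of the slot's middle, at least 28 mm deep), nose towards the bow, keel within 0.07 rad of upright and still; the bulb is between the fingers, and the keel is pressed on the packing with 5 to 25 N, all through the last second (contact force between keel and packing_c0 between 5 and 25 N and z of keel in the frame of slot below -0.028 m and x of keel in the frame of slot between -0.003 and 0.003 m and y of keel in the frame of slot between -0.003 and 0.003 m and x of nose in the frame of slot above 0.045 m and angle between keel's own z axis and vertical below 0.07 rad and contact force between the fingers and keel above 3 N and z of the grasp point in the frame of keel between 0.1 and 0.15 m and linear speed of keel below 0.02 m/s); the arm keeps its last pose, push and grip.
It fails at once if the keel is rammed: more than 40 N on the hull or its packing (contact force between keel and hull above 40 N or contact force between keel and packing_c0 above 40 N).
It fails at once if the glue bottle is pushed away or knocked over (more than 20 mm or 0.3 rad) (distance of glue_bottle from where it was at the start of the episode above 0.02 m or angle between glue_bottle's own z axis and vertical above 0.3 rad).
It fails at once if the mixing cup is pushed away or knocked over (more than 20 mm or 0.3 rad) (distance of mixing_cup from where it was at the start of the episode above 0.02 m or angle between mixing_cup's own z axis and vertical above 0.3 rad).
It fails at once if the thinner bottle is pushed away or knocked over (more than 20 mm or 0.3 rad) (distance of thinner from where it was at the start of the episode above 0.02 m or angle between thinner's own z axis and vertical above 0.3 rad).
It also fails if it takes over 54 s, if anything falls off the work surface, if the arm or the gripper's body presses on something with over 40 N, if the wrist force passes 120 N, or if a joint passes its speed limit or range.

## Working session

There is one attempt and no reset: what is moved stays moved. The work goes in short steps, Python scripts to look and compute and a shell command to move; the robot and the scene stay as the last step left them, time stands still between calls to the robot, and variables do not carry over. Pictures are saved under pics/ and viewed, at most 10 in all, crops included, and the job is handed in when it is done.

```bash
ls; mkdir -p pics
cat > h.py <<'E'
import numpy as np,cv2
from cell import robot, cams
def K(n):
    i=cams.camera_info(n); return i
def grab(n,tag):
    i=cams.camera_info(n); p,d=cams.camera(n)
    cv2.imwrite(f'pics/{tag}.png',p[:,:,::-1]); np.savez(f'pics/{tag}.npz',p=p,d=d,T=np.array(i['cam_to_world']),f=200/np.tan(np.radians(i['fov_y'])/2),c=[i['cx'],i['cy']])
    return p,d,i
def load(tag): return np.load(f'pics/{tag}.npz')
def cloud(s):
    v,u=np.mgrid[0:400,0:640]; d=s['d']
    P=np.stack([(u-s['c'][0])/s['f']*d,-(v-s['c'][1])/s['f']*d,-d],-1)
    return P@s['T'][:3,:3].T+s['T'][:3,3]
def ray(s,u,v):
    r=s['T'][:3,:3]@np.array([(u-s['c'][0])/s['f'],-(v-s['c'][1])/s['f'],-1]); return s['T'][:3,3],r
def onz(s,u,v,z):
    o,r=ray(s,u,v); return o+r*(z-o[2])/r[2]
E
python3 - <<'E'
from h import *
for n in('scene','top'):
    p,d,i=grab(n,n); print(n,{k:np.round(v,3).tolist() if not isinstance(v,str) else v for k,v in i.items()}, (d>0).mean())
print(robot.observe())
a=cv2.imread('pics/scene.png');b=cv2.imread('pics/top.png')
cv2.imwrite('pics/both.png',cv2.resize(np.vstack([a,b]),None,fx=.75,fy=.75))
E
```

```text
cell.py
pics
steer.py
scene {'fov_y': 43.507, 'cx': 317.594, 'cy': 198.594, 'cam_to_world': [[-0.909, 0.214, -0.357, 0.024], [-0.416, -0.463, 0.783, 0.981], [0.003, 0.86, 0.51, 0.798], [0.0, 0.0, 0.0, 1.0]]} 0.9959453125
top {'fov_y': 55.213, 'cx': 323.004, 'cy': 197.112, 'cam_to_world': [[0.038, 0.97, -0.24, 0.326], [-0.999, 0.037, -0.008, -0.059], [0.001, 0.24, 0.971, 0.988], [0.0, 0.0, 0.0, 1.0]]} 0.9958515625
{'clock': 0.1, 'joint_pos': array([ 1.0144953 ,  0.42669436,  0.07384522,  1.60655367, -0.03410137,
        1.11079881, -0.06710045]), 'joint_velocities': array([-1.49636711e-03, -1.37643078e-03,  2.04851903e-03, -5.96871317e-04,
        4.18986810e-04,  1.32226132e-03,  8.56713942e-05]), 'effort': array([ 7.53702916e-03, -9.51531243e+01,  3.77104819e+00, -4.64400494e+01,
        1.96274137e-02,  6.45460808e-03, -9.59810365e-06]), 'tcp_pos': array([ 0.26691095, -0.61957728,  0.23065907]), 'orientation': array([-3.07571044e+00, -6.34332127e-01,  5.03649775e-04]), 'contact_force': array([ 0.19344867, -1.05987125,  0.04657808]), 'moment': array([-0.03208018,  0.02009848, -0.00088321]), 'gripper_force': 0.0, 'width': 0.08575856095881465}
```

View pics/both.png

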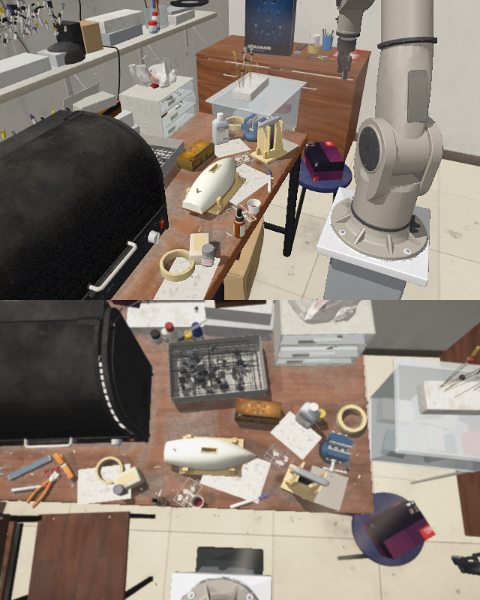

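The hull lies at about (278,205) in the top picture, bow to the right. The rack with the keel is at about (410,240), the thinner bottle at (413,148), and the cup and glue near (255,258). I'll zoom in.

Run:
```python
from h import *
a=cv2.imread('pics/top.png')[150:290,200:480];b=cv2.imread('pics/scene.png')[130:330,220:420]
a=cv2.resize(a,None,fx=2.8,fy=2.8,interpolation=2);b=cv2.resize(b,None,fx=3,fy=3,interpolation=2)
cv2.imwrite('pics/a1.png',a);cv2.imwrite('pics/b1.png',b)
```

```text
(no output)
```

View pics/a1.png

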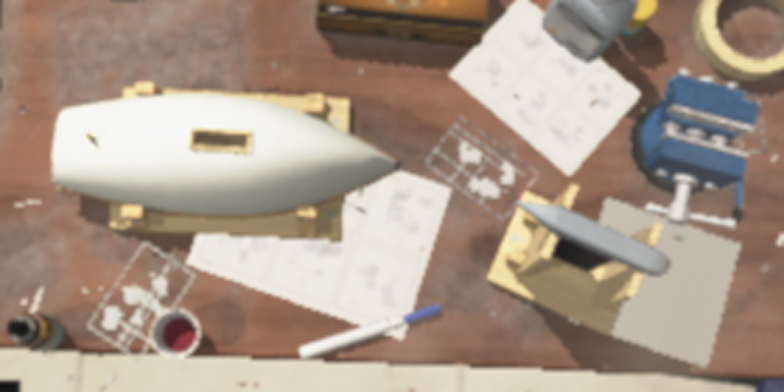

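View pics/b1.png

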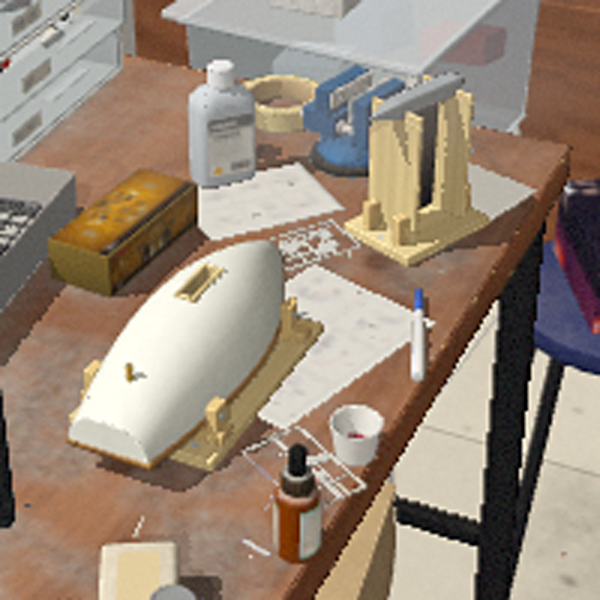

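The bulb's pointed tail is at about top (386,223) and its blunt nose at (437,244). The slot is at about (279,200) and the bow points right. Next I take coarse positions from depth.

Run:
```python
from h import *
from scipy import ndimage
for n in('top','scene'):
    s=load(n);P=cloud(s);p=s['p'].astype(int)
    b0=onz(load('top'),412,233,.14)
    m=(np.hypot(P[...,0]-b0[0],P[...,1]-b0[1])<.1)&(P[...,2]>.125)&(P[...,2]<.2)
    g=m&(np.ptp(p,axis=2)<28)
    Q=P[g]; 
    c=Q[:,:2].mean(0);w,v=np.linalg.eigh(np.cov((Q[:,:2]-c).T));a=v[:,1]; a=a*np.sign(-a[1])
    t=(Q[:,:2]-c)@a; 
    print(n,'b0',b0.round(3),len(Q),'c',c.round(4),'ax',a.round(3),'yaw',np.degrees(np.arctan2(a[1],a[0])).round(1),'t',t.min().round(4),t.max().round(4),'z',np.percentile(Q[:,2],[5,50,95]).round(4))
    print(' nose/tail',(c+a*t.max()).round(4),(c+a*t.min()).round(4),'ctr',(c+a*(t.max()-.054)).round(4))
    h=onz(load('top'),279,200,.1)
    m=(np.hypot(P[...,0]-h[0],P[...,1]-h[1])<.04)&(P[...,2]>.02)
    sl=m&(p[...,0]-p[...,2]>40)
    l,k=ndimage.label(sl); 
    print(' hull top z near slot',np.percentile(P[m][:,2],[50,95]).round(4),'h',h.round(4))
    for j in range(1,k+1):
        q=np.argwhere(l==j)
        if len(q)>15: 
            uv=q.mean(0)[::-1]; r=cv2.minAreaRect(q[:,::-1].astype(np.float32)); print(' slot',len(q),r,onz(s,*r[0],.102).round(4))
```

```text
top b0 [ 0.46  -0.254  0.14 ] 498 c [ 0.453  -0.2538] ax [-0.389 -0.921] yaw -112.9 t -0.0681 0.0579 z [0.152  0.1596 0.1625]
 nose/tail [ 0.4304 -0.3071] [ 0.4795 -0.191 ] ctr [ 0.4515 -0.2574]
 hull top z near slot [0.0962 0.1018] h [0.5338 0.0532 0.1   ]
 slot 125 ((278.48455810546875, 199.73231506347656), (21.419118881225586, 7.782723426818848), 3.814074993133545) [0.534  0.0542 0.102 ]
scene b0 [ 0.46  -0.254  0.14 ] 260 c [ 0.4504 -0.2465] ax [-0.402 -0.916] yaw -113.7 t -0.0639 0.0618 z [0.1352 0.1554 0.1619]
 nose/tail [ 0.4256 -0.3031] [ 0.4761 -0.188 ] ctr [ 0.4473 -0.2537]
 hull top z near slot [0.0964 0.1026] h [0.5338 0.0532 0.1   ]
 slot 102 ((285.7500305175781, 223.75001525878906), (6.363961696624756, 16.970565795898438), 45.0) [0.5318 0.0589 0.102 ]
```

```bash
cat >> h.py <<'E'
from scipy.spatial.transform import Rotation as R
def down(yaw): # tool x at yaw, z down
    c,s=np.cos(yaw),np.sin(yaw); return R.from_matrix(np.array([[c,s,0],[s,-c,0],[0,0,-1]]))
def delta(xyz,yawdeg):
    o=robot.observe(); r0=R.from_rotvec(o['orientation']); r1=down(np.radians(yawdeg))
    print('rot',(r0.inv()*r1).as_rotvec().round(4),'d',r0.inv().apply(np.array(xyz)-o['tcp_pos']).round(4),'t',o['clock'],'tcp',o['tcp_pos'].round(4),'F',o['contact_force'].round(2))
E
python3 -c "
from h import *
delta([.4515,-.2565,.30],67)"
python3 steer.py '0,0,-0.1,0.03,-0.02,-0.03,0.085 | 0,0,-0.76,0.313,-0.26,-0.069,0.085 | 0,0,-0.76,0.313,-0.26,-0.069,0.085 | 0,0,-0.76,0.313,-0.26,-0.069,0.085 | 0,0,-0.76,0.313,-0.26,-0.069,0.085 | 0,0,-0.76,0.313,-0.26,-0.069,0.085 | 0,0,-0.76,0.313,-0.26,-0.069,0.085 | 0,0,-0.76,0.313,-0.26,-0.069,0.085 | 0,0,-0.76,0.313,-0.26,-0.069,0.085 | 0,0,-0.76,0.313,-0.26,-0.069,0.085' 50
python3 steer.py '0,0,0,0,0,0,0.085'
python3 -c "
from h import *
delta([.4515,-.2565,.30],67)"
```

```text
clock: 0.93
tcp_pos: [0.4508, -0.2575, 0.3003]
orientation: [2.622, 1.73, -0.0]
contact_force: [1.4, 0.0, -0.1]
width: 0.085
gripper_force: 0.0
clock: 1.02
tcp_pos: [0.4543, -0.252, 0.3011]
orientation: [2.614, 1.742, 0.004]
contact_force: [0.5, 1.0, 0.1]
width: 0.0845
gripper_force: 0.0
rot [ 0.0016 -0.0021  0.0062] d [-0.0052 -0.0008  0.0011] t 1.0167 tcp [ 0.4543 -0.252   0.3011] F [0.53 0.99 0.07]
```

Run:
```python
from h import *
cams.camera('top');cams.camera('top');cams.camera('top')
delta([.4515,-.2565,.30],67)
grab('wrist','w1')
print(cams.camera_info('wrist')['cam_to_world'].round(3) if hasattr(cams.camera_info('wrist')['cam_to_world'],'round') else cams.camera_info('wrist')['cam_to_world'])
delta([.4515,-.2565,.30],67)
```

```text
rot [-0.0002  0.0002 -0.0017] d [ 0.003  -0.0002 -0.0001] t 1.1667 tcp [ 0.4505 -0.2593  0.2999] F [-0.67 -0.43 -0.78]
[[ 0.919  0.374  0.124  0.48 ]
 [-0.394  0.873  0.287 -0.186]
 [-0.001 -0.313  0.95   0.443]
 [ 0.     0.     0.     1.   ]]
rot [-0.0005  0.0002 -0.0034] d [ 0.0039 -0.0001 -0.0002] t 1.2167 tcp [ 0.4501 -0.2601  0.2998] F [ 0.26 -0.22 -0.19]
```

View pics/w1.png

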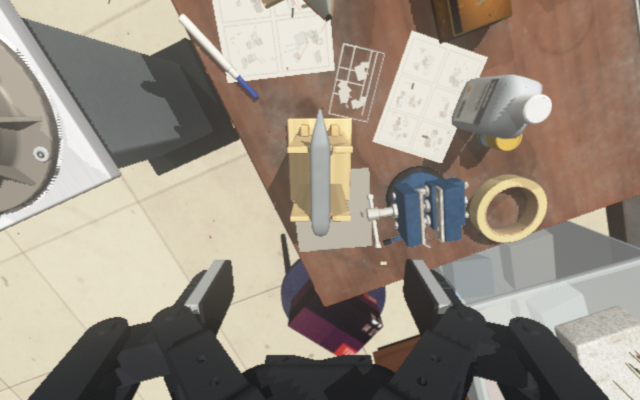

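The wrist picture shows the bulb running from its tail at (320,110) to its nose at (320,234), square between the fingers. Now I fit the outline and check the height against the other views.

```bash
cat > bulb.py <<'E'
from h import *
import sys
s=load(sys.argv[1]);P=cloud(s);p=s['p'].astype(int)
m=(np.hypot(P[...,0]-.452,P[...,1]+.255)<.1)&(P[...,2]>.13)&(P[...,2]<.2)&(np.ptp(p,axis=2)<30)
z=np.percentile(P[m][:,2],[10,50,90,97])
print('top z wrist',z.round(4),m.sum())
q=np.argwhere(m); 
X=np.array([onz(s,u,v,.156) for v,u in q])[:,:2]
(c,wh,an)=cv2.minAreaRect((X*1000).astype(np.float32))
print('rect mm',np.round(c,1),np.round(wh,1),an)
c0=X.mean(0);a=np.linalg.eigh(np.cov((X-c0).T))[1][:,1];a*=np.sign(-a[1])
t=(X-c0)@a;n=np.array([-a[1],a[0]]);y=(X-c0)@n
mm=abs(t+.0)<.02; mid=(y[mm].min()+y[mm].max())/2
print('yaw',np.degrees(np.arctan2(a[1],a[0])),'len',np.ptp(t),'wid',np.ptp(y[mm]),'ctr from nose',c0+a*(t.max()-.054)+n*mid,'from tail',c0+a*(t.min()+.074)+n*mid)
E
python3 bulb.py w1; python3 bulb.py top; python3 bulb.py scene
```

```text
top z wrist [0.158  0.161  0.1622 0.1627] 2097
rect mm [ 455.1 -248. ] [126.8  20.7] 67.62261962890625
yaw -112.54906592821665 len 0.1267811011991916 wid 0.01856545640286766 ctr from nose [ 0.45156662 -0.25669482] from tail [ 0.4510992  -0.25782054]
top z wrist [0.1548 0.1596 0.162  0.1628] 497
rect mm [ 457.7 -251.1] [120.2  46.4] 49.162532806396484
yaw -112.5641371055203 len 0.1261155417254818 wid 0.02211835710491058 ctr from nose [ 0.45205939 -0.25737536] from tail [ 0.45133629 -0.25911556]
top z wrist [0.1435 0.1556 0.161  0.1625] 253
rect mm [ 446.8 -241. ] [132.3  48.9] 70.03917694091797
yaw -107.04154148462842 len 0.13231238215567093 wid 0.049069398850291435 ctr from nose [ 0.44363106 -0.25327463] from tail [ 0.44489486 -0.24915159]
```

```bash
python3 -c "
from h import *
cams.camera('top');cams.camera('top')
delta([.4513,-.2573,.134],67.5)"
```

```text
rot [-0.0006  0.0001 -0.0133] d [3.600e-03 1.000e-04 1.658e-01] t 1.3167 tcp [ 0.4499 -0.2606  0.2998] F [ 0.23  0.1  -0.32]
```

```bash
python3 steer.py '0,0,-0.013,0.003,0,0.03,0.085 | 0,0,-0.013,0.003,0,0.06,0.085 | 0,0,-0.013,0.003,0,0.09,0.085 | 0,0,-0.013,0.003,0,0.11,0.085 | 0,0,-0.013,0.003,0,0.12,0.085 | 0,0,-0.013,0.003,0,0.12,0.085 | 0,0,-0.013,0.003,0,0.12,0.085'
python3 -c "
from h import *
grab('wrist','w2')
delta([.4513,-.2573,.134],67.5)"; python3 bulb.py w2
```

```text
clock: 1.9
tcp_pos: [0.4517, -0.2573, 0.1805]
orientation: [-2.611, -1.746, 0.0]
contact_force: [0.4, 0.1, 1.0]
width: 0.085
gripper_force: 0.0
rot [0.0012 0.     0.0009] d [-0.0003 -0.0009  0.0472] t 1.95 tcp [ 0.4522 -0.2573  0.1812] F [ 0.62  0.55 -0.11]
top z wrist [0.1578 0.1611 0.1624 0.1977] 5659
rect mm [ 438.9 -264. ] [116.8 128.4] 13.343542098999023
yaw -112.69975557272262 len 0.12701237098925058 wid 0.01956039365190524 ctr from nose [ 0.45223015 -0.25606144] from tail [ 0.45184902 -0.25697257]
```

```bash
python3 steer.py '0,0,0,0,0,0.02,0.085 | 0,0,0,0,0,0.035,0.085 | 0,0,0,0,0,0.046,0.085 | 0,0,0,0,0,0.046,0.085 | 0,0,0,0,0,0.046,0.085 | 0,0,0,0,0,0.046,0.015 | 0,0,0,0,0,0.046,0.015 | 0,0,0,0,0,0.046,0.015 | 0,0,0,0,0,0.046,0.015 | 0,0,0,0,0,0.046,0.015' 70
python3 steer.py '0,0,0,0,0,0,0.015 | 0,0,0,0,0,0,0.015 | 0,0,0,0,0,0,0.015 | 0,0,0,0,0,0,0.015'
python3 -c "
from h import *
delta([.4517,-.2569,.134],67.5)"
```

```text
clock: 2.78
tcp_pos: [0.4519, -0.2568, 0.1344]
orientation: [2.61, 1.747, 0.0]
contact_force: [-0.1, 0.6, -0.7]
width: 0.0251
gripper_force: 0.0
clock: 3.12
tcp_pos: [0.452, -0.2568, 0.1345]
orientation: [2.61, 1.747, 0.0]
contact_force: [-1.6, 0.4, 7.4]
width: 0.0177
gripper_force: 68.1
rot [0.0005 0.0001 0.0015] d [-0.0002 -0.0002  0.0005] t 3.1167 tcp [ 0.452  -0.2568  0.1345] F [-1.63  0.38  7.38]
```

```bash
python3 steer.py '0,0,0,0,0,-0.01,0.015 | 0,0,0,0,0,-0.03,0.015 | 0,0,0,0,0,-0.06,0.015 | 0,0,0,0,0,-0.09,0.015 | 0,0,0,0,0,-0.115,0.015 | 0,0,0,0,0,-0.13,0.015 | 0,0,0,0,0,-0.13,0.015 | 0,0,0,0,0,-0.13,0.015'
python3 -c "
from h import *
print(robot.observe()['width'],robot.observe()['gripper_force'])
# look pose for the hull: target tool above the slot, nose to bow (-y): tool x at 90
delta([.534,.0542,.264],90)"
```

```text
clock: 3.78
tcp_pos: [0.4517, -0.2567, 0.2645]
orientation: [2.61, 1.747, 0.001]
contact_force: [-0.2, 0.1, -3.8]
width: 0.0176
gripper_force: 69.0
0.017630820212200242 68.9938567019999
rot [ 0.0011  0.0004 -0.3911] d [ 0.3188 -0.0425  0.0004] t 3.7833 tcp [ 0.4517 -0.2567  0.2645] F [-0.24  0.08 -3.83]
```

```bash
python3 -c "
from h import *
delta([.534,-.066,.264],90)"
```

```text
rot [ 0.0011  0.0004 -0.3911] d [0.2077 0.0033 0.0005] t 3.7833 tcp [ 0.4517 -0.2567  0.2645] F [-0.24  0.08 -3.83]
```

```bash
python3 steer.py '0,0,-0.05,0.02,0,0,0.015 | 0,0,-0.13,0.05,0,0,0.015 | 0,0,-0.21,0.09,0.001,0,0.015 | 0,0,-0.29,0.13,0.002,0,0.015 | 0,0,-0.36,0.165,0.003,0,0.015 | 0,0,-0.39,0.195,0.003,0,0.015 | 0,0,-0.391,0.207,0.003,0,0.015 | 0,0,-0.391,0.207,0.003,0,0.015 | 0,0,-0.391,0.207,0.003,0,0.015'
python3 -c "
from h import *
cams.camera('top');cams.camera('top')
grab('wrist','w3');delta([.534,-.066,.264],90)"
```

```text
clock: 4.53
tcp_pos: [0.5328, -0.0659, 0.2627]
orientation: [-2.218, -2.222, 0.002]
contact_force: [0.0, -0.4, -2.9]
width: 0.0178
gripper_force: 68.9
rot [-0.0012  0.0002 -0.0018] d [ 0.0017  0.0012 -0.0006] t 4.6833 tcp [ 0.5328 -0.0677  0.2634] F [ 1.19 -0.18 -4.16]
```

View pics/w3.png

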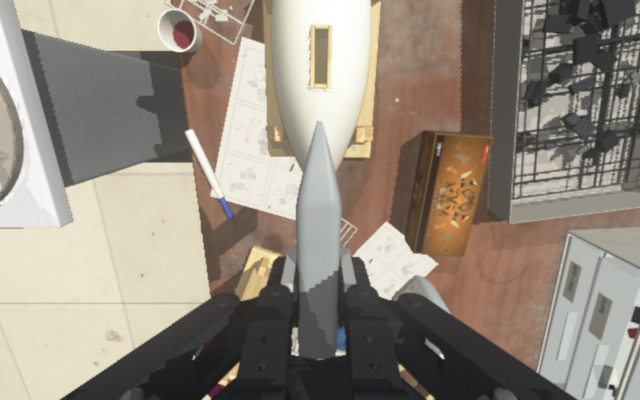

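The slot lip is clear at about (309–332, 26–89) with the opening around (321,57), and the bulb's tail is at (320,122). Next I measure the slot and the bulb in the hand.

```bash
cat > slot.py <<'E'
from h import *
import sys
s=load(sys.argv[1]);P=cloud(s);p=s['p'].astype(int);T=s['T']
hsv=cv2.cvtColor(s['p'],cv2.COLOR_RGB2HSV)
near=(np.hypot(P[...,0]-.534,P[...,1]-.0542)<.045)&(P[...,2]>.03)
lip=near&(hsv[...,1]>60)|near&(hsv[...,2]<120)   # lip + opening
l,st,ss,_=cv2.connectedComponentsWithStats(lip.astype(np.uint8)); k=1+np.argmax(ss[1:,4]); lip=st==k
zz=P[lip][:,2]; print('lip z pct',np.percentile(zz,[5,50,80,95]).round(4),'n',lip.sum(),'hull z',np.percentile(P[near&~lip][:,2],[50,90]).round(4))
def rect(m,z,name):
    X=np.array([onz(s,u,v,z)[:2] for v,u in np.argwhere(m)])*1000
    r=cv2.minAreaRect(X.astype(np.float32)); b=cv2.boxPoints(r)
    e=max((b[1]-b[0],b[2]-b[1]),key=np.linalg.norm); e=e*np.sign(-e[1])
    print(name,'ctr',np.round(r[0],1),'wh',np.round(r[1],1),'yaw',round(np.degrees(np.arctan2(e[1],e[0])),2))
rect(lip,.102,'lip outer')
op=lip&(hsv[...,2]<int(sys.argv[2]) if len(sys.argv)>2 else lip&(hsv[...,2]<130))
rect(op,.102,'opening dark')
# bulb in hand
o=robot.observe()
g=(P[...,2]>.25)&(P[...,2]<.30)&(np.ptp(p,axis=2)<30)&(hsv[...,2]>100)&(abs(P[...,0]-o['tcp_pos'][0])<.011)
l,st,ss,_=cv2.connectedComponentsWithStats(g.astype(np.uint8)); g=st==1+np.argmax(ss[1:,4])
print('bulb z',np.percentile(P[g][:,2],[10,50,90]).round(4),g.sum())
X=P[g]; c=np.polyfit(X[:,1],X[:,0],1); print('bulb yaw',-90+np.degrees(np.arctan(-c[0])).round(2)*-1,'x at tcp y',np.polyval(c,o['tcp_pos'][1]).round(4),'tail y',X[:,1].max().round(4),'=> centre y',(X[:,1].max()-.074).round(4))
h=P[g&(P[...,2]>0)]; top=h[abs(h[:,0]-np.polyval(c,h[:,1]))<.004]
for a in np.arange(top[:,1].min(),top[:,1].max(),.012):
    q=top[(top[:,1]>=a)&(top[:,1]<a+.012)]; print(' y %.3f top z %.4f x %.4f'%(a+.006,np.median(q[:,2]),np.median(q[:,0])))
print('tcp',o['tcp_pos'].round(4))
E
python3 slot.py w3
```

```text
lip z pct [0.0638 0.0904 0.1029 0.1039] n 1257 hull z [0.0974 0.4067]
lip outer ctr [532.9  55.5] wh [52.2 19. ] yaw -90.56Traceback (most recent call last):
  File "slot.py", line 16, in <module>
    rect(op,.102,'opening dark')
    ~~~~^^^^^^^^^^^^^^^^^^^^^^^^
  File "slot.py", line 11, in rect
    r=cv2.minAreaRect(X.astype(np.float32)); b=cv2.boxPoints(r)
cv2.error: OpenCV(4.12.0) /io/opencv/modules/imgproc/src/convhull.cpp:143: error: (-215:Assertion failed) total >= 0 && (depth == CV_32F || depth == CV_32S) in function 'convexHull'
```

```bash
sed -i "s/^op=.*/op=lip\&(hsv[...,2]<150); print('V hist',np.percentile(hsv[...,2][lip],[10,30,50,70,90]))/" slot.py; python3 slot.py w3
```

```text
lip z pct [0.0638 0.0904 0.1029 0.1039] n 1257 hull z [0.0974 0.4067]
lip outer ctr [532.9  55.5] wh [52.2 19. ] yaw -90.56
V hist [139. 142. 150. 227. 243.]
opening dark ctr [533.5  56.1] wh [44.5 10.9] yaw -90.25
bulb z [0.2848 0.2894 0.2906] 5857
bulb yaw -89.87 x at tcp y 0.5316 tail y 0.0069 => centre y -0.0671
 y -0.063 top z 0.2901 x 0.5312
 y -0.051 top z 0.2901 x 0.5316
 y -0.039 top z 0.2902 x 0.5316
 y -0.027 top z 0.2899 x 0.5316
 y -0.015 top z 0.2873 x 0.5316
 y -0.003 top z 0.2842 x 0.5316
 y 0.009 top z 0.2820 x 0.5320
tcp [ 0.5328 -0.0677  0.2634]
```

```bash
python3 -c "
from h import *
delta([.639,-.005,.2634],150)"
```

```text
rot [-1.100e-03 -4.000e-04 -1.049e+00] d [ 6.290e-02  1.061e-01 -1.000e-04] t 4.6833 tcp [ 0.5328 -0.0677  0.2634] F [ 1.19 -0.18 -4.16]
```

```bash
python3 steer.py '0,0,-0.06,0.005,0.005,0,0.015 | 0,0,-0.18,0.01,0.015,0,0.015 | 0,0,-0.3,0.015,0.03,0,0.015 | 0,0,-0.42,0.02,0.04,0,0.015 | 0,0,-0.54,0.03,0.055,0,0.015 | 0,0,-0.66,0.04,0.07,0,0.015 | 0,0,-0.78,0.045,0.08,0,0.015 | 0,0,-0.9,0.055,0.095,0,0.015 | 0,0,-1.0,0.06,0.102,0,0.015 | 0,0,-1.048,0.063,0.106,0,0.015'
python3 steer.py '0,0,0,0,0,0,0.015 | 0,0,0,0,0,0,0.015 | 0,0,0,0,0,0,0.015'
python3 -c "
from h import *
cams.camera('top')
grab('wrist','w4');delta([.427,-.005,.2634],30)"
python3 slot.py w4 | head -5
```

```text
clock: 5.52
tcp_pos: [0.6399, -0.004, 0.2635]
orientation: [-0.804, -3.036, -0.0]
contact_force: [0.0, -0.0, -3.1]
width: 0.0178
gripper_force: 69.0
clock: 5.77
tcp_pos: [0.639, -0.0046, 0.2639]
orientation: [-0.817, -3.033, 0.001]
contact_force: [0.2, -0.3, -3.2]
width: 0.0176
gripper_force: 69.0
rot [-0.0000e+00  5.0000e-04  2.0928e+00] d [ 0.1831 -0.107   0.0008] t 5.8667 tcp [ 0.6391 -0.0043  0.2641] F [-0.39 -0.19 -2.22]
lip z pct [0.0641 0.0988 0.1031 0.104 ] n 1258 hull z [0.0975 0.4076]
lip outer ctr [533.1  55.4] wh [52.6 19.7] yaw -91.28
V hist [128. 134. 174. 224. 237.]
opening dark ctr [533.9  55.8] wh [11.  44.9] yaw -89.2
bulb z [0.2898 0.2906 0.2913] 451
```

```bash
cat > hand.py <<'E'
from h import *
for n,t,yaw in(('w3',[.5328,-.0677,.2634],89.9),('w4',[.6391,-.0043,.2641],150)):
    s=load(n);P=cloud(s);p=s['p'].astype(int);r=down(np.radians(yaw)).as_matrix()
    if n=='w4': r=R.from_rotvec([-.817,-3.033,.001]).as_matrix()
    g=(P[...,2]>.262)&(P[...,2]<.296)
    v0=p.copy()
    Q=(P-np.array(t))@r  # tool frame
    g&=(abs(Q[...,1])<.016)&(Q[...,0]>.016)&(Q[...,0]<.08)
    o=s['T'][:3,3]
    print(n,g.sum())
    for a in np.arange(.02,.075,.008):
        m=g&(abs(Q[...,0]-a)<.004)
        # row-wise silhouettes on plane z=.287 (upper edge of the bulb's flat sides)
        L=[]
        for v in np.unique(np.argwhere(m)[:,0]):
            us=np.argwhere(m[v])[:,0]
            L.append([((onz(s,u,v,.285)-t)@r)[1] for u in(us.min()-.5,us.max()+.5)])
        L=np.array(L)*1000;print('x %.3f'%a,'edges y mm',np.median(L,0).round(2),'mid',np.median(L.mean(1)).round(2),'ztop',np.percentile(P[m][:,2],90).round(4))
    print('tail x mm',(Q[g][:,0].max()*1000).round(1))
E
python3 hand.py
```

```text
w3 4686
x 0.020 edges y mm [-11.38   8.44] mid -1.44 ztop 0.2907
x 0.028 edges y mm [-11.2    8.32] mid -1.45 ztop 0.2908
x 0.036 edges y mm [-11.43   8.53] mid -1.45 ztop 0.2909
x 0.044 edges y mm [-10.41   7.52] mid -1.46 ztop 0.2902
x 0.052 edges y mm [-8.57  6.05] mid -1.26 ztop 0.2885
x 0.060 edges y mm [-6.4   3.85] mid -1.27 ztop 0.2866
x 0.068 edges y mm [-3.89  1.72] mid -1.09 ztop 0.2845
tail x mm 74.6
w4 4774
x 0.020 edges y mm [-10.47   9.52] mid -0.44 ztop 0.2915
x 0.028 edges y mm [-10.29   9.39] mid -0.45 ztop 0.2916
x 0.036 edges y mm [-10.52   9.61] mid -0.46 ztop 0.2916
x 0.044 edges y mm [-9.56  9.  ] mid -0.26 ztop 0.2912
x 0.052 edges y mm [-7.86  7.12] mid -0.27 ztop 0.2896
x 0.060 edges y mm [-5.5  5.3] mid -0.27 ztop 0.2876
x 0.068 edges y mm [-3.33  3.15] mid -0.09 ztop 0.2856
tail x mm 75.5
```

```bash
python3 -c "
from h import *
delta([.5337,.0555,.2600],90)"
```

```text
rot [-3.0000e-04  4.0000e-04  1.0456e+00] d [ 0.1211 -0.0011  0.0041] t 5.8667 tcp [ 0.6391 -0.0043  0.2641] F [-0.39 -0.19 -2.22]
```

```bash
python3 steer.py '0,0,0.06,0.01,0,0,0.015 | 0,0,0.18,0.02,0,0,0.015 | 0,0,0.3,0.035,0,0,0.015 | 0,0,0.42,0.05,0,0,0.015 | 0,0,0.54,0.065,0,0,0.015 | 0,0,0.66,0.08,0,0,0.015 | 0,0,0.78,0.095,-0.001,0.002,0.015 | 0,0,0.9,0.11,-0.001,0.004,0.015 | 0,0,1.0,0.118,-0.001,0.004,0.015 | 0,0,1.046,0.121,-0.001,0.004,0.015'
python3 steer.py '0,0,0,0,0,0,0.015 | 0,0,0,0,0,0,0.015 | 0,0,0,0,0,0,0.015 | 0,0,0,0,0,0,0.015'
python3 -c "
from h import *
grab('scene','s2');delta([.5337,.0555,.2200],90)
a=cv2.imread('pics/s2.png')[150:290,200:400];cv2.imwrite('pics/s2c.png',cv2.resize(a,None,fx=4,fy=4,interpolation=2))"
```

```text
clock: 6.7
tcp_pos: [0.5328, 0.0566, 0.2604]
orientation: [2.226, 2.216, -0.0]
contact_force: [0.1, -0.2, -2.8]
width: 0.0179
gripper_force: 69.0
clock: 7.03
tcp_pos: [0.5343, 0.0558, 0.2601]
orientation: [-2.218, -2.224, -0.0]
contact_force: [-0.1, 0.5, -3.7]
width: 0.0174
gripper_force: 69.0
rot [-0.0001 -0.0002  0.0024] d [-0.0003 -0.0006  0.04  ] t 7.0833 tcp [0.5343 0.0558 0.26  ] F [ 0.28  0.75 -3.15]
```

View pics/s2c.png

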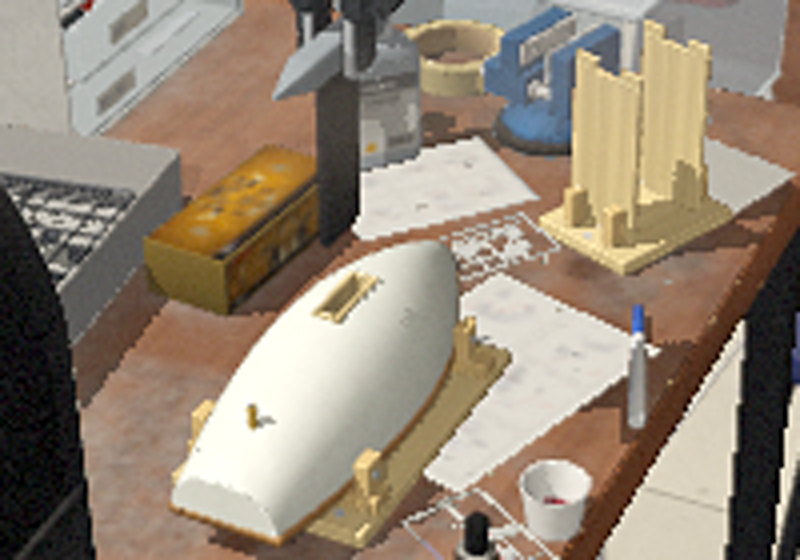

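The fin hangs upright above the slot, its foot at crop (338,240) and the slot at (345,295). I'll go down to just above the mouth.

```bash
python3 steer.py '0,0,0.002,0,-0.0006,0.01,0.015 | 0,0,0.002,0,-0.0006,0.022,0.015 | 0,0,0.002,0,-0.0006,0.033,0.015 | 0,0,0.002,0,-0.0006,0.04,0.015 | 0,0,0.002,0,-0.0006,0.042,0.015 | 0,0,0.002,0,-0.0006,0.042,0.015 | 0,0,0.002,0,-0.0006,0.042,0.015 | 0,0,0.002,0,-0.0006,0.042,0.015'
python3 -c "
from h import *
grab('scene','s3');grab('top','t3');delta([.5337,.0555,.2200],90)
a=cv2.imread('pics/s3.png')[190:250,250:330];b=cv2.imread('pics/t3.png')[150:230,240:320]
f=lambda a:cv2.resize(a,(480,a.shape[0]*480//a.shape[1]),interpolation=2)
b=f(b);a=f(a);a=cv2.copyMakeBorder(a,0,480-a.shape[0],0,0,0);cv2.imwrite('pics/st3.png',cv2.resize(np.hstack([a,b]),(800,400)))"
```

```text
clock: 7.75
tcp_pos: [0.5338, 0.0562, 0.2185]
orientation: [2.221, 2.221, 0.001]
contact_force: [-0.3, 0.2, -2.7]
width: 0.0179
gripper_force: 68.9
rot [ 0.0008 -0.0001 -0.0001] d [-0.0006 -0.0001 -0.0015] t 7.85 tcp [0.5338 0.0561 0.2185] F [-0.28  0.8  -2.93]
```

View pics/st3.png

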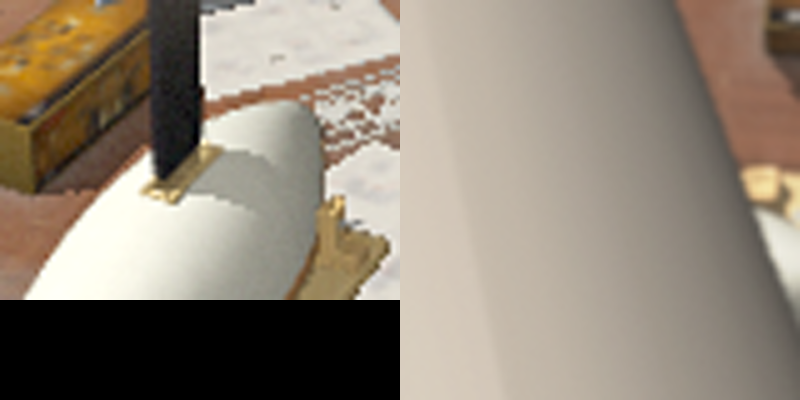

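The foot sits right over the lip, within about 1 mm. I'll enter slowly and watch the force.

```bash
python3 steer.py '0,0,0,-0.0005,0,0.002,0.015 | 0,0,0,-0.0005,0,0.004,0.015 | 0,0,0,-0.0005,0,0.006,0.015 | 0,0,0,-0.0005,0,0.008,0.015 | 0,0,0,-0.0005,0,0.0095,0.015 | 0,0,0,-0.0005,0,0.0095,0.015'
python3 -c "
from h import *
delta([.5337,.0555,.2000],90);print(robot.observe()['moment'].round(2))"
```

```text
clock: 8.35
tcp_pos: [0.5333, 0.0556, 0.2081]
orientation: [-2.221, -2.221, 0.001]
contact_force: [0.6, -0.3, -3.8]
width: 0.0177
gripper_force: 69.0
rot [-0.0006 -0.     -0.    ] d [-0.0001  0.0004  0.0081] t 8.35 tcp [0.5333 0.0556 0.2081] F [ 0.61 -0.28 -3.79]
[-0.03  0.01 -0.  ]
```

```bash
python3 steer.py '0,0,0,0,0.0003,0.002,0.015 | 0,0,0,0,0.0003,0.004,0.015 | 0,0,0,0,0.0003,0.006,0.015 | 0,0,0,0,0.0003,0.006,0.015'; python3 steer.py '0,0,0,0,0,0.002,0.015 | 0,0,0,0,0,0.004,0.015 | 0,0,0,0,0,0.006,0.015 | 0,0,0,0,0,0.008,0.015 | 0,0,0,0,0,0.008,0.015'
python3 -c "
from h import *
delta([.5337,.0555,.2000],90);print(robot.observe()['moment'].round(2))"
```

```text
clock: 8.68
tcp_pos: [0.5336, 0.0555, 0.2021]
orientation: [-2.221, -2.221, 0.001]
contact_force: [-1.0, 0.1, -3.8]
width: 0.0175
gripper_force: 68.9
clock: 9.1
tcp_pos: [0.5336, 0.0555, 0.1941]
orientation: [-2.221, -2.221, 0.001]
contact_force: [-0.5, 0.2, -2.5]
width: 0.0181
gripper_force: 69.0
rot [-0.0005 -0.     -0.0001] d [-0.      0.0001 -0.0059] t 9.1 tcp [0.5336 0.0555 0.1941] F [-0.52  0.22 -2.51]
[-0.05  0.04  0.02]
```

```bash
cat > free.py <<'E'
from h import *
o=robot.observe(); f=o['contact_force'][2]; print('F',f.round(1),'z',o['tcp_pos'][2].round(4)); raise SystemExit(int(f>0.5))
E
python3 steer.py '0,0,0,0,0,0.002,0.015 | 0,0,0,0,0,0.004,0.015 | 0,0,0,0,0,0.006,0.015 | 0,0,0,0,0,0.008,0.015 | 0,0,0,0,0,0.009,0.015 | 0,0,0,0,0,0.009,0.015' >/dev/null; python3 free.py && python3 steer.py '0,0,0,0,0,0.0005,0.015 | 0,0,0,0,0,0.001,0.015 | 0,0,0,0,0,0.0015,0.015' >/dev/null; python3 free.py && python3 steer.py '0,0,0,0,0,0.0005,0.015 | 0,0,0,0,0,0.001,0.015 | 0,0,0,0,0,0.0015,0.015' >/dev/null; python3 free.py && python3 steer.py '0,0,0,0,0,0.0005,0.015 | 0,0,0,0,0,0.001,0.015 | 0,0,0,0,0,0.0015,0.015' >/dev/null; python3 free.py && python3 steer.py '0,0,0,0,0,0.0005,0.015 | 0,0,0,0,0,0.001,0.015 | 0,0,0,0,0,0.0015,0.015' >/dev/null; python3 free.py && python3 steer.py '0,0,0,0,0,0.0005,0.015 | 0,0,0,0,0,0.001,0.015 | 0,0,0,0,0,0.0015,0.015' >/dev/null; python3 free.py
```

```text
F -2.9 z 0.1853
F -2.6 z 0.1841
F -3.7 z 0.1825
F -3.4 z 0.181
F -2.8 z 0.1795
F -3.3 z 0.178
```

```bash
python3 free.py && python3 steer.py '0,0,0,0,0,0.0005,0.015 | 0,0,0,0,0,0.001,0.015 | 0,0,0,0,0,0.0015,0.015' >/dev/null; python3 free.py && python3 steer.py '0,0,0,0,0,0.0005,0.015 | 0,0,0,0,0,0.001,0.015 | 0,0,0,0,0,0.0015,0.015' >/dev/null; python3 free.py && python3 steer.py '0,0,0,0,0,0.0005,0.015 | 0,0,0,0,0,0.001,0.015 | 0,0,0,0,0,0.0015,0.015' >/dev/null; python3 free.py && python3 steer.py '0,0,0,0,0,0.0005,0.015 | 0,0,0,0,0,0.001,0.015 | 0,0,0,0,0,0.0015,0.015' >/dev/null; python3 free.py && python3 steer.py '0,0,0,0,0,0.0005,0.015 | 0,0,0,0,0,0.001,0.015 | 0,0,0,0,0,0.0015,0.015' >/dev/null; python3 free.py && python3 steer.py '0,0,0,0,0,0.0005,0.015 | 0,0,0,0,0,0.001,0.015 | 0,0,0,0,0,0.0015,0.015' >/dev/null; python3 free.py && python3 steer.py '0,0,0,0,0,0.0005,0.015 | 0,0,0,0,0,0.001,0.015 | 0,0,0,0,0,0.0015,0.015' >/dev/null; python3 free.py && python3 steer.py '0,0,0,0,0,0.0005,0.015 | 0,0,0,0,0,0.001,0.015 | 0,0,0,0,0,0.0015,0.015' >/dev/null; python3 free.py
```

```text
F -3.3 z 0.178
F -2.8 z 0.1765
F 5.9 z 0.1752
F 5.9 z 0.1752
F 5.9 z 0.1752
F 5.9 z 0.1752
F 5.9 z 0.1752
F 5.9 z 0.1752
F 5.9 z 0.1752
```

```bash
for i in 1 2 3; do python3 steer.py '0,0,0,0,0,0,0.015 | 0,0,0,0,0,0,0.015 | 0,0,0,0,0,0,0.015 | 0,0,0,0,0,0,0.015'; done | grep -E 'clock|force|tcp'
```

```text
clock: 11.68
tcp_pos: [0.5339, 0.0557, 0.1752]
contact_force: [-0.5, -0.6, 1.1]
gripper_force: 69.4
clock: 12.02
tcp_pos: [0.5339, 0.0556, 0.1752]
contact_force: [-0.7, -0.7, 4.1]
gripper_force: 69.7
clock: 12.35
tcp_pos: [0.5339, 0.0556, 0.1752]
contact_force: [0.1, 0.0, 5.5]
gripper_force: 69.8
```

```bash
python3 steer.py '0,0,0,0,0,0.0003,0.015' >/dev/null; for i in 1 2 3 4 5; do python3 steer.py '0,0,0,0,0,0,0.015 | 0,0,0,0,0,0,0.015'; done | grep -E 'contact|tcp'
```

```text
tcp_pos: [0.5341, 0.0557, 0.1752]
contact_force: [-1.0, 0.5, 8.3]
tcp_pos: [0.5341, 0.0557, 0.1751]
contact_force: [-1.2, 0.5, 8.9]
tcp_pos: [0.5341, 0.0557, 0.1752]
contact_force: [0.1, 0.3, 8.5]
tcp_pos: [0.5341, 0.0557, 0.1752]
contact_force: [-0.8, 1.5, 8.4]
tcp_pos: [0.5341, 0.0557, 0.1751]
contact_force: [-1.0, 1.2, 9.0]
```

```bash
for i in 1 2 3; do python3 steer.py '0,0,0,0,0,0,0.015 | 0,0,0,0,0,0,0.015 | 0,0,0,0,0,0,0.015 | 0,0,0,0,0,0,0.015 | 0,0,0,0,0,0,0.015'; done | grep -E 'contact|tcp|orient'; python3 -c "
from h import *
grab('scene','s4');a=cv2.imread('pics/s4.png')[130:250,230:350];cv2.imwrite('pics/s4c.png',cv2.resize(a,None,fx=4,fy=4,interpolation=2))"
```

```text
tcp_pos: [0.5341, 0.0557, 0.1752]
orientation: [2.221, 2.221, 0.001]
contact_force: [-0.8, 0.7, 7.9]
tcp_pos: [0.5341, 0.0557, 0.1752]
orientation: [2.221, 2.221, 0.001]
contact_force: [-1.4, 0.5, 8.7]
tcp_pos: [0.5341, 0.0557, 0.1752]
orientation: [2.221, 2.221, 0.001]
contact_force: [-2.1, 0.5, 9.2]
```

View pics/s4c.png

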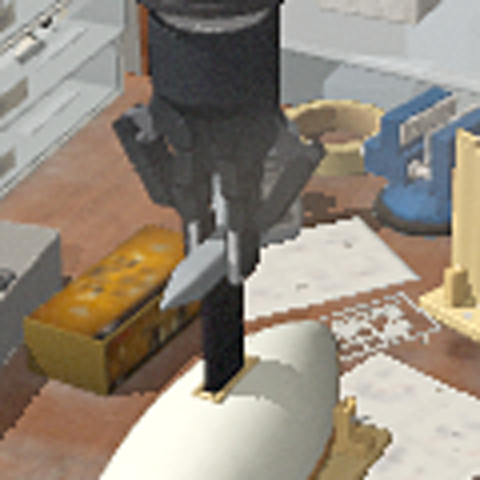

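The fin stands upright in the slot at (225,375), with the tail towards the stern. The force is steady at about 12 N on the packing, so I'm handing in.

```bash
python3 -c "
from cell import robot, cams
print(robot.sign_off())"
```

```text
the job is handed in; nothing more can be done
None
```

I handed the job in with the keel upright in the slot, nose to the bow, still gripped by the bulb and pressed on the packing about 36 mm down with a steady 12 N or so; the verdict was not shown.

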